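Full blast from the two-stage blow gun

ROBOT

A 6-joint arm with a two-finger parallel gripper is mounted at the origin on a cart in front of the work surface, level with it; the furniture and walls round the work are solid. World frame = base frame: x ahead of the robot, y to its left, z up, the work surface at z = 0. Lengths are in mm, angles in rad, forces in N, time in s.
With the tool pointing down it reaches from about 400 to 925 mm from the base axis. Payload 12.5 kg.
Tool frame: the origin (TCP) lies midway between the tips of the shut fingers; the grasp point (between the pads) lies 19 mm behind it (env.tcp_to_grasp is the distance from the TCP to the grasp point, in mm); z points along the fingers, y is the line along which they close (so a half turn about z gives the same grasp; the last joint's range is limited). The gripper opens to 95 mm and grips with 3 to 60 N. Pads are 20 mm wide; open, the fingers measure 119 mm over their backs; the gripper's body (75 mm by 180 mm) begins 59 mm behind the grasp point.
Start: joints at [1.103, 0.491, 1.559, -0, 1.092, -0.106], TCP at [221.208, 584.563, 214.661] pointing down, gripper open.
Joint ranges: [-3.1, 3.1], [-0.84, 2.19], [0.05, 2.79], [-1.13, 4.28], [0.06, 2.93], [-2.69, 2.69]. Speed limits (rad/s): [2.22, 2.22, 2.79, 3.14, 3.14, 3.14].

INTERFACE

Orientations are given as [roll, pitch, yaw] about the fixed x, y, z axes, in that order (R = Rz(yaw) Ry(pitch) Rx(roll)).
In Python, from cell import env gives the robot as it stands. The module is installed in compiled form; this text tells all that it offers.
- The arm moves only by the tool step_arm, never from a script. Its argument "plan" is a list that holds one entry, the list of rows, each a list of 5 numbers: the shift along the tool's x, y, z in mm, then the turn about the tool's z in degrees, then the opening, from -1 (shut) to 1 (fully open). A call has 1 to 8 rows; each row is the pose to reach, as a shift and turn from the pose commanded when the call began, along the tool's axes at that moment; what a row does not reach only later rows make up. A row lasts 1/12 s, in which the tool goes at most 41.7 mm and 7.16 degrees, less where a joint would pass 70% of its speed; a pose out of reach is approached as far as the arm can. A call with a gripper value outside its range is refused whole. The fingers move at their own pace and stop on an object; the grip force is fixed at half the most. Time passes only in rows, so rows that repeat a pose let the fingers close. It gives the time, the measured TCP pose, the force, the opening and the grip force at its end, in the units of the state.
- env.state(): the state, without advancing time (a new reading comes with each control period).
- env.read_camera(name): name is "side" or "top" or "wrist"; returns the picture (480x640x3 uint8, blue, green, red); there is no depth.
- env.get_calibration(name): a dict with "K" (3x3 intrinsics, pixels), "extrinsics" (4x4, takes a point from world to camera coordinates). Camera axes: x right, y up, looking along -z (the intrinsics and any distortion apply to the point x, -y, -z); pixel columns grow to the right and rows downward; lengths in mm; the calibration is good to about 2 mm. A picture is of the moment at which its call begins: read the wrist's pose just before it. get_calibration takes no time and is no camera call; for the wrist camera it gives the pose at the moment of the call.
- env.job_done(): hands the job in; it is judged then, once.
The state is a dict: "t": time; "joints": joint angles; "qvel": joint speeds; "tau": joint torques, N m; "eef_pos": TCP position; "tcp_rot": TCP orientation; "ft_force": force on the tool from outside, world axes, zero at the start; "moment": the same for the moment, N m; "opening": opening from 0.0 (shut) to 1.0 (fully open); "grip_force": force on a finger pad.
Only numpy, scipy, OpenCV 4.12 (cv2) and the standard library are available. Lean on these libraries where they do the work, as an engineer would, in place of code of your own. Each camera call takes 0.05 s, during which the arm holds its last target. There are 200 camera calls.

TASK

Two identical blow guns are clamped on the bench with their handles up. Squeeze the trigger of the one whose nozzle points at the white flanged bush, through its pressure point and fully home into the full-blast second stage, keep it there for about two seconds, then let go. Do not move the bush and leave the other gun's trigger alone.

Things in the scene. Friction and masses are not known exactly. Their poses are not given: they have to be found in the camera images.
- duster_grip (a point): on the centre line of the bush gun's upright grey handle (bush gun: the gun with the white bush on its pad, not its twin), 112 mm above the table, 20 mm below the handle's top: the height to squeeze at. x axis: towards trigger, nozzle and pad; z up. Handle 22 mm deep (x from -11 to +11 mm), 28 mm wide, fixed to a bench plate; the barrel's top is 41 mm below. Evenly closing fingers must be centred at x = 0 to +5 mm
- duster_second (a joint): second stage of the bush gun's trigger, m: 0 up to the pressure point, 0.008 fully home. The trigger is a black plate 22 mm wide, 32 mm below to 16 mm above duster_grip, sliding along x, sprung back; front face at x = +35 mm at rest, +29 at the pressure point, +21 fully home (32 mm across handle and trigger). First stage 1.6 to 4 N; then 8 N to pass the point, 12 N home
- bush: white flanged bush, 44 mm across and 23 mm high, loose on the rubber pad of the bush gun, 145 mm along +x from the handle; origin at the centre of its underside
- spare_first (a joint): first stage of the trigger of the other, identical gun (a black rubber stopper lies on its pad), in m: 0 at rest, 0.006 at its pressure point

How it is judged (in metres and radians):
On the way:
1. the bush gun's trigger is held in its second stage, at least 5 mm past the pressure point, for 1 s (value of joint duster_second above 0.005 m), for 1 s.
At the end, for the whole second after the job is handed in: the bush gun's trigger has sprung back out of its second stage (less than 1 mm), the other gun's trigger is at rest (less than 1 mm) and the bush is within 15 mm of where it was (value of joint each of duster_second, spare_first below 0.001 m and distance of bush from where it was at the start of the episode below 0.015 m); the robot touches nothing.
It fails at once if the other gun's trigger is pressed by more than 3 mm (value of joint spare_first above 0.003 m).
It fails at once if the bush is moved by more than 15 mm (distance of bush from where it was at the start of the episode above 0.015 m).
It also fails if it takes over 29 s, if anything falls off the work surface, if the arm or the gripper's body presses on something with over 40 N, if the wrist force passes 120 N, or if a joint passes its speed limit or range.

## Working session

There is one attempt and no reset: what is moved stays moved. The work goes in short steps, Python scripts to look and compute and a tool call to move; the robot and the scene stay as the last step left them, time stands still between calls to the robot, and variables do not carry over. Pictures are saved under pics/ and viewed, at most 10 in all, crops included, and the job is handed in when it is done.

Besides the shell and the picture viewer there is one more tool, called after ">>>" in YAML: its name, and indented under it one key for each argument. step_arm: Moves the arm, as the interface text tells. Its arguments: {"type":"object","properties":{"plan":{"type":"array"}},"required":["plan"]}

```bash
mkdir -p pics; cat > h.py <<'E'
from cell import env
import numpy as np, cv2
def ray(n,u,v):
    c=env.get_calibration(n);K=np.array(c["K"]);E=np.array(c["extrinsics"])
    d=np.linalg.inv(K)@[u,v,1];d=d*[1,-1,-1]
    R=E[:3,:3];return -R.T@E[:3,3],R.T@d
def onz(n,u,v,z):
    o,d=ray(n,u,v);return o+d*(z-o[2])/d[2]
def proj(n,p):
    c=env.get_calibration(n);q=np.array(c["extrinsics"])@[*p,1];q=np.array(c["K"])@(q[:3]*[1,-1,-1]);return q[:2]/q[2]
E
python3 - <<'E'
from h import *
print(env.get_calibration("top"))
for n in("top","side"): cv2.imwrite(f"pics/{n}0.png",env.read_camera(n))
s=env.state();print(s)
E
```

```text
{'K': array([[606.01603097,   0.        , 318.77224554],
       [  0.        , 606.01603097, 238.66745613],
       [  0.        ,   0.        ,   1.        ]]), 'extrinsics': array([[ 2.91023028e-02, -9.99398034e-01,  1.88845399e-02,
        -1.69404257e+01],
       [ 9.91601938e-01,  3.12466433e-02,  1.25495989e-01,
        -5.79043504e+02],
       [-1.26010523e-01,  1.50737241e-02,  9.91914377e-01,
        -1.19229886e+03],
       [ 0.00000000e+00,  0.00000000e+00,  0.00000000e+00,
         1.00000000e+00]])}
{'t': 0.1, 'joints': array([ 1.10339359e+00,  4.91495866e-01,  1.55940056e+00, -1.62429090e-05,
        1.09171923e+00, -1.05600289e-01]), 'qvel': array([ 0.00018462, -0.00300805, -0.00100003,  0.00038096,  0.00197389,
        0.00132977]), 'tau': array([ 1.50753593e-03, -6.13613462e+01, -2.58603770e+01,  6.93324488e-02,
        4.70506854e-02, -1.71697229e-05]), 'eef_pos': array([221.1053483 , 584.34100385, 214.11815983]), 'tcp_rot': array([-3.14057383e+00, -9.35028271e-05,  2.77979766e+00]), 'ft_force': array([-1.12192062e-01,  6.98087625e-01, -4.68790494e-04]), 'moment': array([-0.0100921 ,  0.08735356, -0.06984618]), 'grip_force': 0.0, 'opening': 0.9996595195314574}
```

View pics/top0.png

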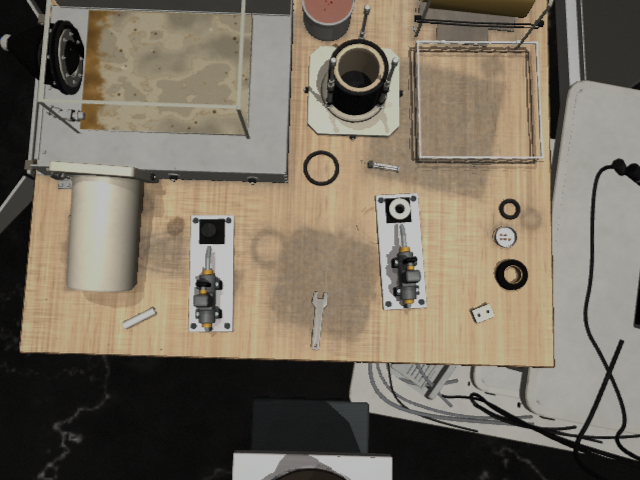

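View pics/side0.png

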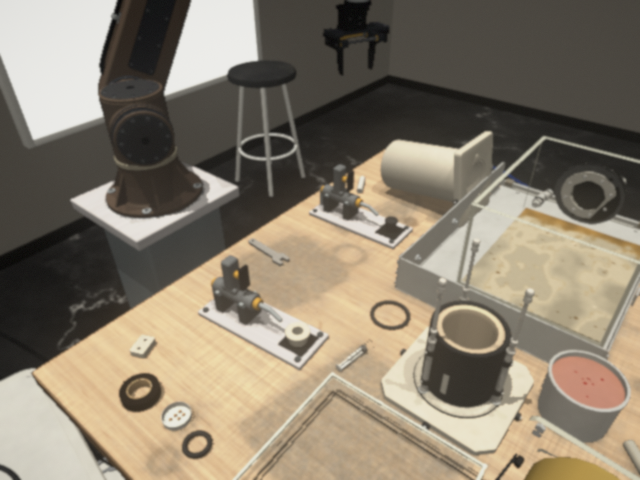

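The bush gun is the right one in the top view (handle near 405,270; bush near 399,209); the stopper gun is at 207,285. Next I'll enlarge crops of the bush gun.

```bash
python3 - <<'E'
from h import *
a=cv2.imread("pics/top0.png")[180:320,350:450];b=cv2.imread("pics/side0.png")[245:375,190:340]
a=cv2.resize(a,None,fx=4,fy=4,interpolation=cv2.INTER_CUBIC);b=cv2.resize(b,None,fx=2.8,fy=4,interpolation=cv2.INTER_CUBIC)
b=cv2.copyMakeBorder(b,0,40,0,0,0);cv2.imwrite("pics/c.png",np.hstack([a,b])[:, :800])
print(onz("top",399.5,208.5,28))
for p in[(377,196),(416,193),(385,309),(425,306)]:print(onz("top",*p,5))
E
```

```text
[ 648.2570836  -163.98257205   28.        ]
[ 677.58015965 -119.65892158    5.        ]
[ 686.71445427 -201.84772952    5.        ]
[ 441.99845825 -140.14175857    5.        ]
[ 450.55099646 -222.53489796    5.        ]
```

View pics/c.png

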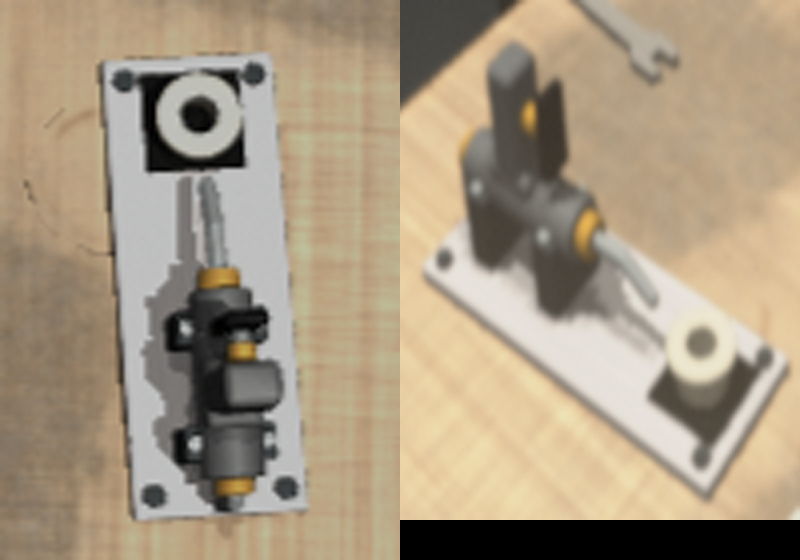

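Crop: handle top face centre is at top pixel (413,276) and side pixel (230,258). The bush top is at (399.5,208.5), and the plate axis lies about 5° from world x. Next I'll triangulate the handle and plan the first leg.

```bash
cat >> h.py <<'E'
from scipy.spatial.transform import Rotation as Ro
def tri(a,b):
    (o1,d1),(o2,d2)=ray("top",*a),ray("side",*b)
    t=np.linalg.lstsq(np.c_[d1,-d2],o2-o1,rcond=None)[0];p,q=o1+d1*t[0],o2+d2*t[1];return (p+q)/2,np.linalg.norm(p-q)
def go(p,ax):
    "tool-frame shift and turn to reach TCP p with tool y along world angle ax"
    s=env.state();R=Ro.from_euler("xyz",s["tcp_rot"]).as_matrix()
    y=np.arctan2(R[1,1],R[0,1]);t=-np.degrees((ax-y+np.pi/2)%np.pi-np.pi/2)
    print("t",s["t"],"pos",s["eef_pos"].round(1),"shift",(R.T@(np.array(p)-s["eef_pos"])).round(1),"turn",t.round(1))
E
python3 - <<'E'
from h import *
print(onz("top",412.9,275.7,132),tri((412.9,275.7),(230.4,257.5)))
go([503,-176,215],.0872)
E
```

```text
[ 503.27862695 -175.02026232  132.        ] (array([ 503.77686523, -173.5112429 ,  135.56878065]), np.float64(2.321058266846514))
t 0.1 pos [221.1 584.3 214.1] shift [-5.328e+02 -6.113e+02 -3.000e-01] turn 64.3
```

>>> step_arm:
  plan:
    - [[-26,-30,0,5,1],[-52,-60,0,10,1],[-78,-90,0,15,1],[-104,-120,0,20,1],[-130,-150,0,25,1],[-156,-180,0,30,1],[-182,-210,0,35,1],[-208,-240,0,40,1]]

```text
t: 0.77
eef_pos: [330.8, 284.7, 214.6]
tcp_rot: [-3.142, -0.0, 2.078]
ft_force: [1.0, 0.3, 0.0]
opening: 1.0
grip_force: 0.0
```

```bash
python3 -c "
from h import *
go([505.8,-175.2,215],.0872)"
```

```text
t 0.7667 pos [330.8 284.7 214.6] shift [-4.87e+02 -7.03e+01 -4.00e-01] turn 24.1
```

>>> step_arm:
  plan:
    - [[-39,-5,0,3,1],[-78,-10,0,6,1],[-117,-15,0,9,1],[-156,-20,0,12,1],[-195,-25,0,15,1],[-234,-30,0,18,1],[-273,-36,0,21,1],[-312,-43,0,24,1]]

```text
t: 1.43
eef_pos: [446.1, -8.7, 214.6]
tcp_rot: [3.142, -0.0, 1.66]
ft_force: [1.4, 0.8, 0.4]
opening: 1.003
grip_force: 0.0
```

```bash
python3 -c "
from h import *
go([505.8,-175.2,215],.0872)"
```

```text
t 1.4333 pos [446.1  -8.7 214.6] shift [-171.1   44.6   -0.4] turn 0.1
```

>>> step_arm:
  plan:
    - [[-35,9,0,0,1],[-70,18,0,0,1],[-105,27,0,0,1],[-135,36,0,0,1],[-155,42,0,0,1],[-163,44,0,0,1],[-163,44,0,0,1],[-163,44,0,0,1]]

```text
t: 2.1
eef_pos: [504.1, -164.4, 214.2]
tcp_rot: [-3.141, -0.001, 1.662]
ft_force: [-0.1, 0.8, -1.1]
opening: 0.999
grip_force: 0.0
```

```bash
python3 - <<'E'
from h import *
go([505.8,-175.2,93],.0872)
im=env.read_camera("wrist");cv2.imwrite("pics/w.png",im)
print(proj("wrist",[503.4,-175.5,132]),proj("wrist",[503.4,-175.5,112]),env.get_calibration("wrist"))
E
```

```text
t 2.1 pos [ 504.1 -164.4  214.2] shift [-11.1   0.8 121.2] turn 0.3
[322.58740504 264.60741586] [322.63336998 255.64975753] {'K': array([[391.11191235,   0.        , 323.59554545],
       [  0.        , 391.11191235, 241.33616754],
       [  0.        ,   0.        ,   1.        ]]), 'extrinsics': array([[ 9.95773173e-01,  9.18430279e-02,  8.04398201e-04,
        -4.85946252e+02],
       [-8.82247291e-02,  9.58904950e-01, -2.69662183e-01,
         2.32453274e+02],
       [-2.55379328e-02,  2.68451400e-01,  9.62954651e-01,
        -3.33396811e+02],
       [ 0.00000000e+00,  0.00000000e+00,  0.00000000e+00,
         1.00000000e+00]])}
```

View pics/w.png

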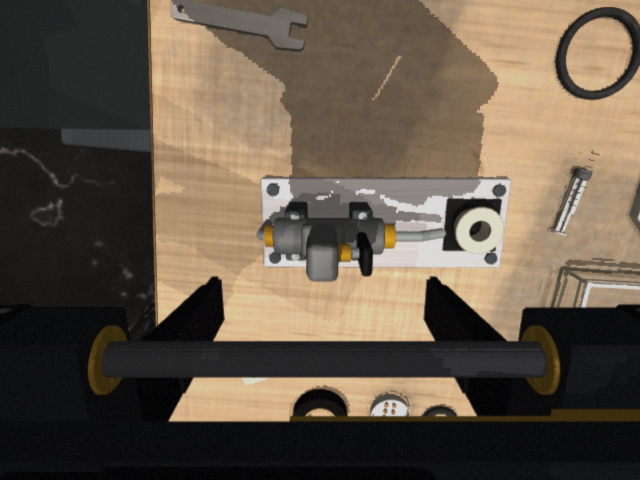

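The wrist picture shows the handle top at (322,264), matching the predicted (322.6,264.6), with the trigger plate at column 366. The estimate is confirmed, so I'll centre and descend.

>>> step_arm:
  plan:
    - [[-11,1,0,0,1],[-11,1,20,0,1],[-11,1,45,0,1],[-11,1,70,0,1],[-11,1,95,0,1],[-11,1,112,0,1],[-11,1,121,0,1],[-11,1,121,0,1]]

```text
t: 2.82
eef_pos: [506.1, -175.3, 92.3]
tcp_rot: [-3.139, -0.001, 1.664]
ft_force: [0.4, -0.5, -0.3]
opening: 0.999
grip_force: 0.0
```

```bash
python3 - <<'E'
from h import *
go([505.8,-175.2,93],.0872)
im=env.read_camera("wrist")[120:420,120:520];cv2.imwrite("pics/w2.png",cv2.resize(im,None,fx=1.6,fy=1.6))
E
```

```text
t 2.8167 pos [ 506.1 -175.3   92.3] shift [ 0.1 -0.3 -0.7] turn 0.3
```

View pics/w2.png

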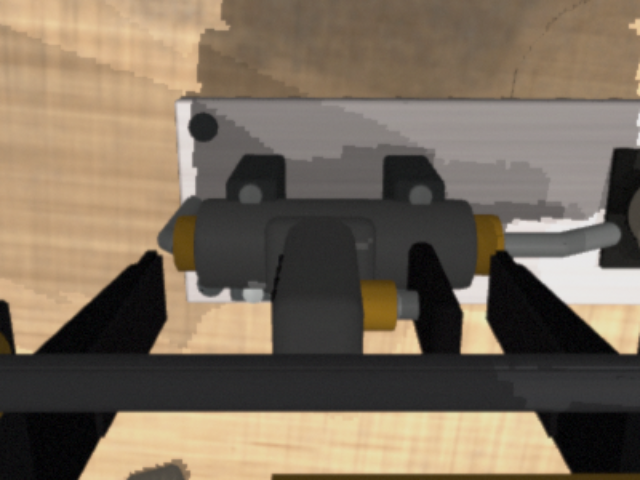

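The fingers straddle handle and trigger; finger midpoint is at about column 326 and the handle centre at 318, roughly +2 mm as wanted. Now close.

>>> step_arm:
  plan:
    - [[0,0,0,0,-1],[0,0,0,0,-1],[0,0,0,0,-1],[0,0,0,0,-1],[0,0,0,0,-1],[0,0,0,0,-1],[0,0,0,0,-1],[0,0,0,0,-1]]

```text
t: 3.53
eef_pos: [507.8, -176.0, 94.1]
tcp_rot: [3.139, 0.001, 1.662]
ft_force: [8.8, 3.2, -0.9]
opening: 0.492
grip_force: 4.4
```

>>> step_arm:
  plan:
    - [[0,0,0,0,-1],[0,0,0,0,-1],[0,0,0,0,-1],[0,0,0,0,-1],[0,0,0,0,-1],[0,0,0,0,-1],[0,0,0,0,-1],[0,0,0,0,-1]]

```text
t: 4.2
eef_pos: [508.3, -176.0, 94.2]
tcp_rot: [3.138, 0.001, 1.662]
ft_force: [7.5, 4.1, 1.4]
opening: 0.319
grip_force: 30.0
```

>>> step_arm:
  plan:
    - [[0,0,0,0,-1],[0,0,0,0,-1],[0,0,0,0,-1],[0,0,0,0,-1],[0,0,0,0,-1],[0,0,0,0,-1],[0,0,0,0,-1],[0,0,0,0,-1]]

```text
t: 4.87
eef_pos: [508.3, -175.9, 94.2]
tcp_rot: [3.138, 0.001, 1.662]
ft_force: [8.1, 3.5, 0.8]
opening: 0.316
grip_force: 30.0
```

```bash
python3 - <<'E'
from h import *
s=env.state();print(s["opening"]*95,s["grip_force"])
im=env.read_camera("wrist")[120:420,120:520];cv2.imwrite("pics/w3.png",cv2.resize(im,None,fx=1.6,fy=1.6))
E
```

```text
30.060027157689756 30.015694499015808
```

View pics/w3.png

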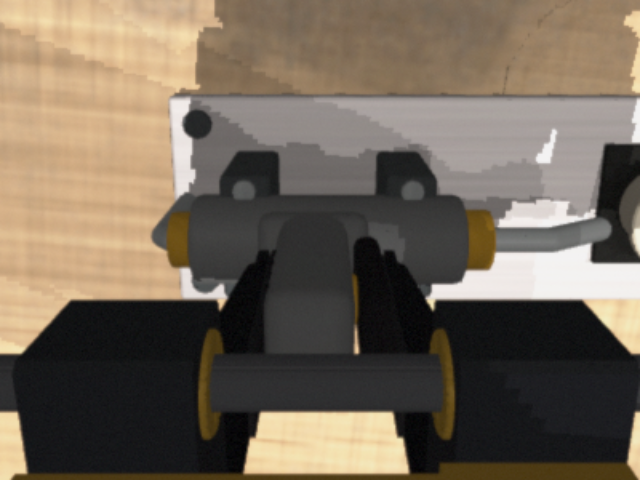

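The fingers hold the handle at column 265 and press the trigger plate to column ~360, almost against the handle, so it is fully home. I'll finish the hold, then release.

>>> step_arm:
  plan:
    - [[0,0,0,0,-1],[0,0,0,0,-1],[0,0,0,0,-1],[0,0,0,0,-1],[0,0,0,0,-1],[0,0,0,0,-1],[0,0,0,0,-1],[0,0,0,0,-1]]

```text
t: 5.58
eef_pos: [508.3, -175.9, 94.2]
tcp_rot: [3.138, 0.001, 1.662]
ft_force: [8.2, 2.9, 2.0]
opening: 0.316
grip_force: 30.0
```

>>> step_arm:
  plan:
    - [[0,0,0,0,-1],[0,0,0,0,-1],[0,0,0,0,-1],[0,0,0,0,-1],[0,0,0,0,-1],[0,0,0,0,-1]]

```text
t: 6.08
eef_pos: [508.3, -175.9, 94.2]
tcp_rot: [3.138, 0.001, 1.662]
ft_force: [7.1, 3.5, 1.5]
opening: 0.32
grip_force: 30.0
```

>>> step_arm:
  plan:
    - [[0,0,0,0,1],[0,0,0,0,1],[0,0,0,0,1],[0,0,0,0,1],[0,0,0,0,1],[0,0,0,0,1],[0,0,0,0,1],[0,0,0,0,1]]

```text
t: 6.75
eef_pos: [506.1, -175.8, 93.4]
tcp_rot: [-3.14, -0.001, 1.663]
ft_force: [1.3, 0.4, 0.5]
opening: 0.819
grip_force: 0.0
```

>>> step_arm:
  plan:
    - [[0,0,0,0,1],[0,0,0,0,1],[0,0,0,0,1],[0,0,0,0,1]]

```text
t: 7.08
eef_pos: [506.5, -175.8, 93.5]
tcp_rot: [-3.141, -0.0, 1.663]
ft_force: [0.2, 0.1, 0.5]
opening: 0.998
grip_force: 0.0
```

Fully open; rise clear.

>>> step_arm:
  plan:
    - [[0,0,-15,0,1],[0,0,-40,0,1],[0,0,-65,0,1],[0,0,-90,0,1],[0,0,-110,0,1],[0,0,-120,0,1],[0,0,-120,0,1],[0,0,-120,0,1]]

```text
t: 7.75
eef_pos: [506.4, -175.8, 213.1]
tcp_rot: [-3.142, -0.0, 1.663]
ft_force: [0.2, -0.2, -0.9]
opening: 1.002
grip_force: 0.0
```

```bash
python3 - <<'E'
from h import *
im=env.read_camera("side");cv2.imwrite("pics/s2.png",im)
E
```

```text
(no output)
```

View pics/s2.png

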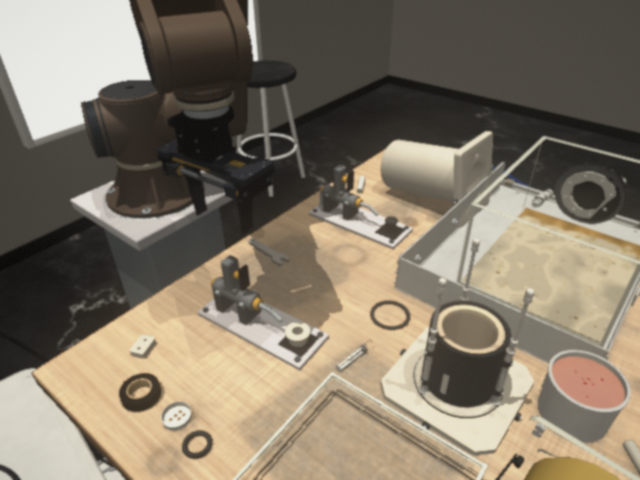

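The side view shows the trigger back out at (243,275), the bush unmoved at (297,335), and the gripper clear.

```bash
python3 -c "
from cell import env
print(env.job_done())"
```

```text
the job is handed in; nothing more can be done
None
```

The bush gun's trigger was squeezed fully home, held there for about two seconds and let go; the bush and the other gun were not touched, and the job is handed in (no verdict was returned).

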